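Clamp a plywood disc with the inner of two concentric controls

ROBOT

A 7-joint arm with a two-finger parallel gripper is mounted at the origin on the work surface. World frame = base frame: x ahead of the robot, y to its left, z up, the work surface at z = 0. Lengths are in mm, angles in rad, forces in N, time in s.
With the tool pointing down it reaches from about 400 to 750 mm from the base axis. Payload 19.5 kg.
Tool frame: the origin (TCP) lies midway between the tips of the shut fingers; the grasp point (between the pads) lies 19 mm behind it; z points along the fingers, x is the direction in which the jaws open and shut, and the axes are right-handed (so a half turn about z gives the same grasp; the last joint's range is limited). The gripper opens to 85 mm and grips with 20 to 120 N. Pads are 22 mm wide; open, the fingers measure 114 mm over their backs; the gripper's body (76 mm by 85 mm) begins 54 mm behind the grasp point. The pads swing forward as they close: fully open they stand 13 mm farther back than shut.
Start: joints at [-1.297, 0.707, -0.028, 1.485, 0.022, 0.951, -0.075], TCP at [178.569, 546.542, 231.268] pointing down, gripper open.
Joint ranges: [-2.71, 2.71], [-0.32, 2.16], [-1.57, 1.52], [0, 2.45], [-1.46, 4.6], [0, 2.02], [-2.83, 2.83]. Speed limits (rad/s): [1.89, 1.89, 2.57, 2.57, 3.01, 3.01, 3.01].

INTERFACE

Orientations are given as a unit quaternion [x, y, z, w].
In Python, from rig import robot, eyes gives the robot as it stands.
- The arm moves only by the tool arm_command, never from a script. Its argument "targets" is a list of rows, each a list of 4 numbers: the shift along the tool's x, y, z in cm, then the turn about the tool's z in rad. A call has 1 to 5 rows; each row is the pose to reach, as a shift and turn from the pose measured when the call began, along the tool's axes at that moment; what a row does not reach only later rows make up. A row lasts 1/12 s, in which the tool goes at most 41.7 mm and 7.16 degrees, less where a joint would pass 70% of its speed; a pose out of reach is approached as far as the arm can. A call with a gripper value outside its range is refused whole. "grip" is the finger opening in cm, from 0 to 8.54, set as the call begins (left out, the last holds). The fingers move at their own pace and stop on an object; the grip force is fixed at half the most. Time passes only in rows, so rows that repeat a pose let the fingers close. It gives the time, the measured TCP pose, the force and the opening at its end, in the units of the state.
- robot.get_obs(): the state, without advancing time (a new reading comes with each control period).
- eyes.grab_frame(name): name is "side" or "top" or "wrist"; returns a dict with "image" (420x560x3 uint8, blue, green, red), "range_z" (420x560 float32, mm along the optical axis (not along the pixel's ray), 0 where there is no reading), "fx", "fy", "cx", "cy" (pixels), "D" ([k1, k2, p1, p2, k3] as OpenCV has them; the pictures are not rectified), "extrinsics" (4x4, takes a point from camera to world coordinates). Camera axes: x right, y up, looking along -z (the intrinsics and any distortion apply to the point x, -y, -z); pixel columns grow to the right and rows downward; lengths in mm; the calibration is good to about 2 mm. A picture is of the moment at which its call begins.
- robot.close_job(): hands the job in, once; it reports no verdict.
The state is a dict: "time": time; "qpos": joint angles; "dq": joint speeds; "tau": joint torques, N m; "tool_pos": TCP position; "eef_rot": TCP orientation; "wrist_force": force on the tool from outside, world axes, zero at the start; "torque": the same for the moment, N m; "gripper_width": finger opening in mm.
Only numpy, scipy, OpenCV 4.12 (cv2) and the standard library are available. Lean on these libraries where they do the work, as an engineer would, in place of code of your own. Each camera call takes 0.05 s, during which the arm holds its last target. There are 200 camera calls.

TASK

Lay the middle-sized plywood disc flat in the nest of the clamping jig, then close the jaw on it by turning only the inner red knob clockwise until the disc is held snugly against the V-block: held fast, but not squeezed hard. Do not disturb the black outer ring under the knob, which is already set; leave the other discs and the gauge where they are, and let go of everything at the end.

Things in the scene. Friction and masses are not known exactly. Their poses are not given: they have to be found in the camera images.
- disc_center (a point): Centre (half-way up) of the middle-sized plywood disc, about 60 mm in diameter and 18 mm thick, with a dark dot in the middle; loose, lying flat (z up) on a 3 mm aluminium sheet.
- small_disc_center (a point): Centre of the small plywood disc, 42 mm in diameter, 18 mm thick, loose on the same sheet. Leave it alone.
- big_disc_center (a point): Centre of the big plywood disc, 100 mm in diameter, 18 mm thick, loose on the same sheet. Leave it alone.
- gauge_center (a point): Centre of the loose round gauge, 86 mm in diameter, face down: chrome rim below, blue body, two brass studs up to 70 mm high. Leave it alone.
- nest (a point): Where the disc's centre belongs (over a flat yellow 60 mm circle) before the jaw is closed: mid-gap between V-block and jaw, 9 mm above the jig's base plate. Axes: y is the feed axis, from the V-block (-y) to the jaw and feed head (+y); z up. The gap along y is 4 to 14 mm longer than the disc. Fingers that close along x pass clear of V-block and jaw.
- pad: Black rubber-faced pad of the jaw, 42 mm wide (x), 8 mm thick, from 14 to 34 mm above the table; its origin lies on the face that meets the disc, at base plate height. It rides on springs (about 3 N/mm) in front of the grey jaw block.
- ring_mark (a point): White mark on the rim of the black outer ring, on its top face, 30 mm from the axis. Ring 64 mm in diameter, top 78 mm above the table, on the blue feed head, on the same upright axis as the knob, whose spindle passes through it. It turns very easily (0.05 N m), so a finger that rubs on it carries it along; it must stay as it is.
- knob_grip (a point): On the axis of the inner red knob, mid-height of its grip: a bar 38 mm long (along x here), 14 mm thick (y), 26 mm high, from 86 to 112 mm above the table, on a 20 mm spindle; its underside is 8 mm above the ring's top. A white stroke on top marks +x. The axis is 125.5 mm from the nest along its +y. Clockwise from above closes the jaw, about 16 mm per rad; the knob stays where left.
- knob (a joint): Turn of the inner knob, rad, clockwise, to 1.7; starts at -0.12 to 0.08. Drag about 0.26 N m while turning. The jaw pushes the disc along easily until it seats in the V-block, after 0.25 to 0.95 rad; then the torque, moving or paused, rises by 0.016 N m per N of clamping (some 40 N per rad). Snug is 9 N (0.14 N m rise); under 4 N is loose, over 14 N too tight, over 20 N marks the disc.
- jig: Clamping jig fixed to the bench, same axes as the nest: dark steel base plate 110 mm (x) by 240 mm (y), its top 12 mm above the table; origin under its centre. At -y a steel V-block, 20 mm high, 60 mm wide, two faces 40 degrees either side of the feed axis, bolted in a slot: its place along y differs up to 3 mm either way from job to job. At +y the blue feed head, 84 mm square, 61 mm high.
Not all that is in view belongs to the job. What is shaped like the part that bears disc_center but blue or purple is not meant.

How it is judged:
By the outcome, as a careful person would: the job done as asked, in the order asked, and still so for the second after the job is handed in, with the robot touching nothing.
It also fails if it takes over 54 s, if anything falls off the work surface, if the arm or the gripper's body presses on something with over 40 N, if the wrist force passes 120 N, or if a joint passes its speed limit or range.

## Working session

There is one attempt and no reset: what is moved stays moved. The work goes in short steps, Python scripts to look and compute and a tool call to move; the robot and the scene stay as the last step left them, time stands still between calls to the robot, and variables do not carry over. Pictures are saved under pics/ and viewed, about 8 in all and at most 12, crops included, and the job is handed in when it is done.

Besides the shell and the picture viewer there is one more tool, called as name([rows], argument=value, ...), one row to a line, values as JSON. arm_command: Moves the arm, as the interface text tells. Its arguments: {"type":"object","properties":{"targets":{"type":"array"},"grip":{"type":"number"}},"required":["targets"]}

```bash
mkdir -p pics; ls; cat > h.py <<'E'
import numpy as np, cv2, json, pickle
from rig import robot, eyes
def grab(name, tag):
    f=eyes.grab_frame(name); pickle.dump(f,open(f'pics/{tag}.pkl','wb')); cv2.imwrite(f'pics/{tag}.png',f['image']); return f
def load(tag): return pickle.load(open(f'pics/{tag}.pkl','rb'))
def ray(f,u,v):
    K=np.array([[f['fx'],0,f['cx']],[0,f['fy'],f['cy']],[0,0,1.]])
    p=cv2.undistortPoints(np.array([[[u,v]]],float),K,np.array(f['D'],float))[0,0]
    d=np.array([p[0],-p[1],-1.]); E=np.array(f['extrinsics']); return E[:3,3],E[:3,:3]@d
def atz(f,u,v,z):
    o,d=ray(f,u,v); return o+d*(z-o[2])/d[2]
def depth(f,u,v):
    o,d=ray(f,u,v); r=f['range_z'][int(v)-1:int(v)+2,int(u)-1:int(u)+2]; r=r[r>0]
    return o+d*np.median(r) if len(r) else None
def tri(f1,p1,f2,p2):
    o1,d1=ray(f1,*p1);o2,d2=ray(f2,*p2);A=np.stack([d1,-d2],1)
    t=np.linalg.lstsq(A,o2-o1,rcond=None)[0];a=o1+t[0]*d1;b=o2+t[1]*d2
    return (a+b)/2,np.linalg.norm(a-b)
def st():
    s=robot.get_obs()
    for k in ['time','tool_pos','eef_rot','wrist_force','torque','gripper_width','qpos']: print(k,np.round(s[k],3).tolist())
    return s
E
python3 - <<'E'
from h import *
st()
a=grab('top','t0');b=grab('side','s0');c=grab('wrist','w0')
cv2.imwrite('pics/m0.png',np.vstack([np.hstack([a['image'],b['image']]),np.hstack([c['image'],c['image']*0])])[:, :])
for f in(a,b,c): print(np.round(f['extrinsics'],3).tolist(),f['fx'],f['D'])
m=np.hstack([a['image'],b['image']]); cv2.imwrite('pics/m1.png',cv2.resize(m,(800,300)))
E
```

```text
pics
time 0.0
tool_pos [178.474, 546.333, 230.841]
eef_rot [0.809, 0.587, -0.0, 0.0]
wrist_force [0.445, 0.07, -0.205]
torque [0.018, 0.047, -0.014]
gripper_width 85.578
qpos [-1.297, 0.707, -0.028, 1.485, 0.022, 0.951, -0.075]
[[0.019, 0.998, -0.066, 520.335], [-1.0, 0.021, 0.023, -21.638], [0.025, 0.066, 0.998, 1143.054], [0.0, 0.0, 0.0, 1.0]] 522.9864768396237 [-0.19560455  0.          0.          0.          0.        ]
[[-0.789, 0.471, -0.395, 318.389], [-0.615, -0.597, 0.516, 308.328], [0.007, 0.65, 0.76, 611.96], [0.0, 0.0, 0.0, 1.0]] 406.3849936840809 [-0.101241  0.        0.        0.        0.      ]
[[0.309, -0.9, -0.307, 99.817], [0.951, 0.292, 0.102, 573.043], [-0.002, -0.324, 0.946, 374.732], [0.0, 0.0, 0.0, 1.0]] 308.2073929385829 [-0.06758152  0.          0.          0.          0.        ]
```

View pics/t0.png

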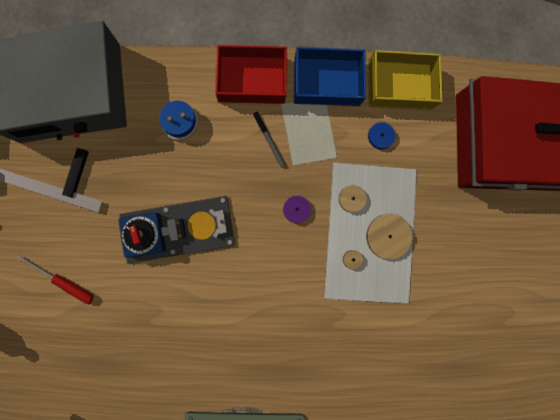

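View pics/s0.png

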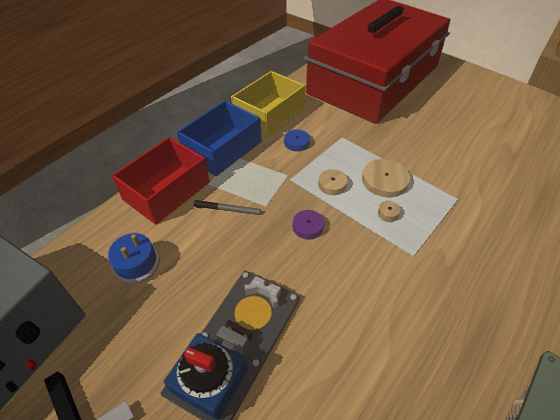

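Candidates for the middle disc, as pixels in the top view: plywood at (353,198), big plywood at (390,237), small plywood at (353,260), purple at (297,209), blue at (382,135). By the description I choose (353,198). Next I check it in an enlarged crop.

```bash
python3 - <<'E'
from h import *
a=load('t0');b=load('s0')
A=cv2.resize(a['image'][190:270,112:242],None,fx=6,fy=6,interpolation=cv2.INTER_CUBIC)[:, :780]
A2=cv2.resize(a['image'][175:275,320:420],(300,300),interpolation=cv2.INTER_CUBIC)
B=cv2.resize(b['image'][160:230,310:410],None,fx=4,fy=4,interpolation=cv2.INTER_CUBIC)
c=np.zeros((600,800,3),np.uint8)
A=cv2.resize(a['image'][190:265,112:242],(520,300),interpolation=cv2.INTER_CUBIC)
B1=cv2.resize(b['image'][265:415,160:310],(300,300),interpolation=cv2.INTER_CUBIC)
B2=cv2.resize(b['image'][155:235,310:420],(412,300),interpolation=cv2.INTER_CUBIC)
c[:300,:520]=A; c[300:,:300]=B1; c[300:,300:712]=B2; c[:280,520:800]=A2[:280,:280]
cv2.imwrite('pics/c1.png',c)
for n,f,p in [('disc',a,(353,198)),('disc s',b,(333,182)),('big',a,(390,237)),('small',a,(353,260)),('yellow',a,(202,226)),('yel s',b,(253,313)),('gauge',a,(177,118)),('knob',a,(136,234)),('purple',a,(297,209))]:
    print(n,np.round(depth(f,*p),1))
print(tri(a,(353,198),b,(333,182)),tri(a,(202,226),b,(253,313)))
E
```

```text
disc [ 609.3 -227.7   20.5]
disc s [ 604.4 -219.4   19.5]
big [ 525.9 -310.5   20.9]
small [ 475.  -229.3   20.6]
yellow [542.2  98.3  12.8]
yel s [543.4 102.1  11.9]
gauge [770.8 155.5  47.4]
knob [521.4 219.4 111.2]
purple [ 583.  -106.1   18.3]
(array([ 610.31517084, -230.0952126 ,    7.43262404]), np.float64(0.1223423358926743)) (array([543.58014513,  99.78540256,   7.97489028]), np.float64(3.1925557809607015))
```

View pics/c1.png

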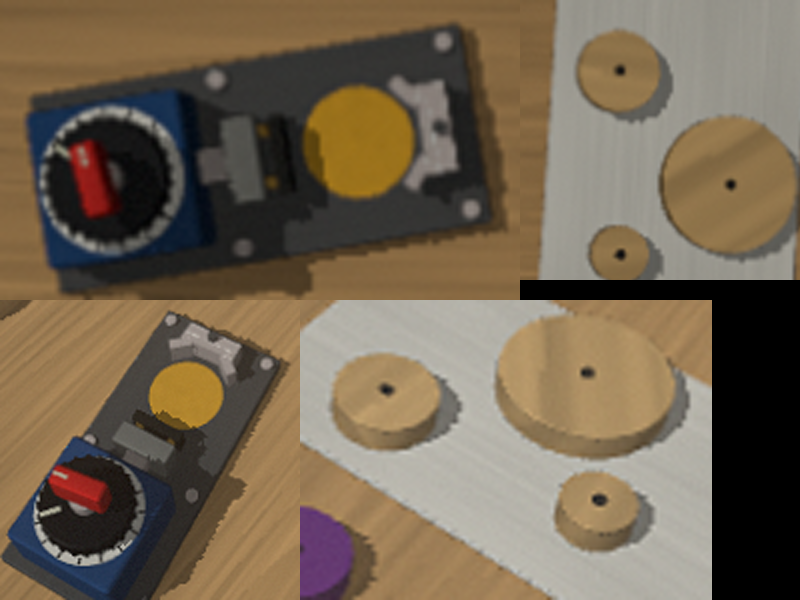

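Top left of the crop is the jig, with the yellow circle at (202,225) in the top view, the V-block to its right, and the jaw and knob to its left. Top right and bottom right confirm the mid-sized plywood disc: its dot is at (353.3,198.3) in the top view and (333,178.7) in the side view.

```bash
cat >> h.py <<'E'
def yaw(q): 
    from scipy.spatial.transform import Rotation as R
    M=R.from_quat(q).as_matrix(); return M,np.arctan2(M[1,0],M[0,0])
def go(P,yw=None):
    s=robot.get_obs(); M,y=yaw(s['eef_rot']); d=M.T@(np.array(P)-s['tool_pos'])/10
    print('t',round(float(s['time']),2),'pos',np.round(s['tool_pos'],1),'yaw',round(y,3),'shift cm',np.round(d,2),'turn',None if yw is None else round((y-yw+np.pi)%(2*np.pi)-np.pi,3),'F',np.round(s['wrist_force'],1),'w',np.round(s['gripper_width'],1))
E
python3 - <<'E'
from h import *
a=load('t0');b=load('s0')
print('disc',tri(a,(353.3,198.3),b,(333,178.7)),atz(a,353.3,198.3,21),atz(b,333,178.7,21))
print('nest',atz(a,202,225.2,12),atz(b,253,313,12))
print('ring ctr top',atz(a,112+28.2,190+44.5,78), 'side',atz(b,160+45,265+106,78))
for n,u,v in [('b1',443,40),('b2',471,208),('b3',215,78),('b4',243,247)]: print(n,atz(a,112+u/4,190+v/4,14))
go([605,-228,150],0.15)
E
```

```text
disc (array([ 609.42877796, -228.24420486,   19.02883541]), np.float64(1.4327312460276234)) [ 608.65373739 -228.24071685   21.        ] [ 609.07217172 -226.09013269   21.        ]
nest [543.98139424  98.40264623  12.        ] [543.36722754 102.11135493  12.        ]
ring ctr top [520.5867183 218.3208493  78.       ] side [512.90616647 228.20398     78.        ]
b1 [599.4137445   54.65945649  14.        ]
b2 [509.05264271  37.36872211  14.        ]
b3 [576.16532918 178.14749621  14.        ]
b4 [485.14273167 160.27382288  14.        ]
t 0.15 pos [178.5 546.4 231. ] yaw 1.255 shift cm [-60.36  64.59   8.15] turn 1.105 F [ 0.9  0.5 -0.4] w 85.3
```

arm_command([
  [-2.7,2.9,0,0],
  [-5.4,5.8,0,0],
  [-8.1,8.7,0,0],
  [-10.9,11.7,0,0],
  [-13.6,14.6,0,0],
])

```text
time: 0.57
tool_pos: [275.6, 369.8, 231.1]
eef_rot: [0.809, 0.587, -0.0, 0.0]
wrist_force: [1.0, 0.3, -0.3]
gripper_width: 85.4
```

arm_command([
  [-2.7,2.9,0,0],
  [-5.4,5.8,0,0],
  [-8.1,8.7,0,0],
  [-10.9,11.7,0,0],
  [-13.6,14.6,0,0],
])

```text
time: 0.98
tool_pos: [372.6, 193.2, 231.2]
eef_rot: [0.809, 0.587, -0.0, 0.0]
wrist_force: [0.8, 0.5, 0.0]
gripper_width: 85.6
```

arm_command([
  [-2.7,2.9,0,0],
  [-5.4,5.8,0,0],
  [-8.1,8.7,0,0],
  [-10.9,11.7,0,0],
  [-13.6,14.6,0,0],
])

```text
time: 1.4
tool_pos: [469.8, 16.4, 231.5]
eef_rot: [0.809, 0.587, -0.0, 0.0]
wrist_force: [0.6, 1.1, 0.5]
gripper_width: 85.3
```

```bash
python3 - <<'E'
from h import *
go([605,-228,150],0.187); st()
E
```

```text
t 1.4 pos [469.8  16.4 231.5] yaw 1.255 shift cm [-19.03  20.44   8.17] turn 1.068 F [0.6 1.1 0.5] w 85.3
time 1.4
tool_pos [469.842, 16.41, 231.456]
eef_rot [0.809, 0.587, -0.0, 0.0]
wrist_force [0.65, 1.102, 0.472]
torque [0.052, -0.028, 0.038]
gripper_width 85.286
qpos [-0.022, 0.556, -0.138, 1.849, 0.109, 0.744, 1.036]
```

arm_command([
  [-2.7,2.9,0,0.12],
  [-5.4,5.8,0,0.24],
  [-8.1,8.7,0.5,0.36],
  [-10.9,11.7,1,0.48],
  [-13.6,14.6,1.5,0.6],
])

```text
time: 1.82
tool_pos: [566.9, -160.4, 216.4]
eef_rot: [0.948, 0.319, -0.0, 0.001]
wrist_force: [0.9, 0.8, 1.1]
gripper_width: 85.4
```

```bash
python3 - <<'E'
from h import *
go([605,-228,150],0.187)
E
```

```text
t 1.82 pos [ 566.9 -160.4  216.4] yaw 0.649 shift cm [-1.05  7.68  6.65] turn 0.462 F [0.9 0.8 1.1] w 85.4
```

arm_command([
  [-0.3,2,1.5,0.11],
  [-0.5,4,3,0.22],
  [-0.8,6,4.5,0.33],
  [-1,7.7,6.6,0.46],
  [-1,7.7,6.6,0.46],
])

```text
time: 2.23
tool_pos: [604.5, -230.1, 146.2]
eef_rot: [0.996, 0.089, -0.002, 0.0]
wrist_force: [-1.3, 0.3, -1.4]
gripper_width: 85.4
```

```bash
python3 - <<'E'
from h import *
go([609,-228,40],0.187)
f=grab('wrist','w1'); s=robot.get_obs()
print(np.round(np.array(f['extrinsics'])[:3,3]-s['tool_pos'],1))
cv2.imwrite('pics/w1b.png',cv2.resize(f['image'],(784,588),interpolation=cv2.INTER_CUBIC))
E
```

```text
t 2.23 pos [ 604.5 -230.1  146.2] yaw 0.179 shift cm [ 0.53 -0.13 10.62] turn -0.008 F [-1.3  0.3 -1.4] w 85.4
[-13.7  81.4 141.9]
```

View pics/w1b.png

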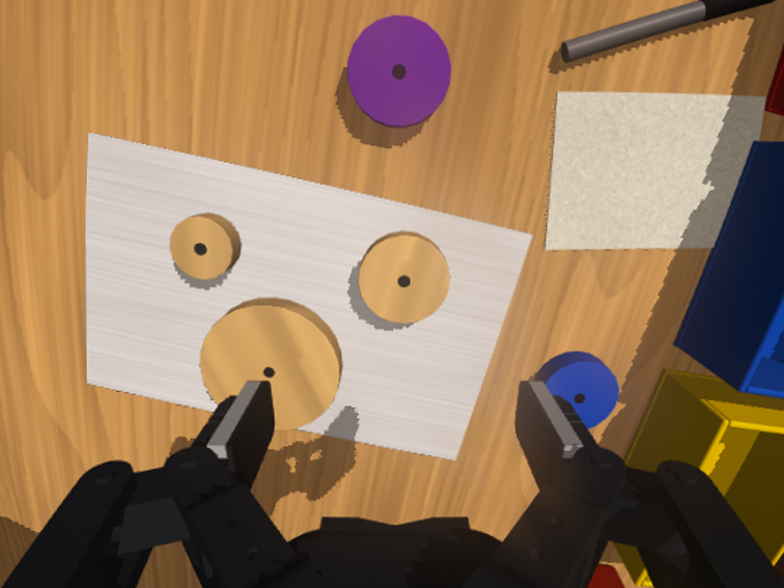

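The wrist view shows the middle disc's dot at (404,281) of the enlarged picture, which is (288.6,200.7) in the original. The space around it is clear for fingers opening along the picture's x.

```bash
python3 - <<'E'
from h import *
f=load('w1');a=load('t0');b=load('s0');p=(404/1.4,281/1.4)
print(atz(f,*p,21),depth(f,*p),tri(f,p,a,(353.3,198.3)),tri(f,p,b,(333,178.7)))
go([609,-228,40],0.187)
E
```

```text
[ 610.46026431 -226.70785705   21.        ] [ 610.33489235 -226.19736667   22.727761  ] (array([ 610.68718106, -231.05237912,    6.0610381 ]), np.float64(1.7125206066243017)) (array([ 610.27324077, -227.4826879 ,   19.17208025]), np.float64(0.7882649049887874))
t 2.28 pos [ 604.7 -228.6  148.1] yaw 0.186 shift cm [ 0.47  0.02 10.81] turn -0.001 F [-0.9 -0.3  0.7] w 85.3
```

arm_command([
  [0.25,-0.05,3.5,0],
  [0.5,-0.1,7,0],
  [0.5,-0.1,10,0],
  [0.5,-0.1,10.8,0],
  [0.5,-0.1,10.8,0],
])

```text
time: 2.7
tool_pos: [608.3, -226.1, 39.1]
eef_rot: [0.996, 0.094, -0.003, -0.0]
wrist_force: [0.3, -0.8, 0.9]
gripper_width: 85.2
```

```bash
python3 - <<'E'
from h import *
go([609.8,-227,1],0.187)
E
```

```text
t 2.7 pos [ 608.3 -226.1   39.1] yaw 0.188 shift cm [0.15 0.12 3.81] turn 0.001 F [ 0.3 -0.8  0.9] w 85.2
```

arm_command([
  [0.1,0.1,1.3,0],
  [0.15,0.1,2.6,0],
  [0.15,0.1,3.7,0],
  [0.15,0.1,3.8,0],
  [0.15,0.1,3.8,0],
])

```text
time: 3.12
tool_pos: [609.6, -226.7, 0.9]
eef_rot: [0.996, 0.094, -0.003, -0.001]
wrist_force: [-0.1, 0.1, -0.1]
gripper_width: 85.3
```

arm_command([
  [0,0,0,0],
  [0,0,0,0],
  [0,0,0,0],
  [0,0,0,0],
  [0,0,0,0],
], grip=5.0)

```text
time: 3.53
tool_pos: [610.0, -226.8, 2.0]
eef_rot: [0.996, 0.094, -0.003, -0.0]
wrist_force: [-2.9, 1.2, 9.6]
gripper_width: 58.0
```

arm_command([
  [0,0,0,0],
  [0,0,0,0],
  [0,0,0,0],
])

```text
time: 3.78
tool_pos: [610.1, -226.9, 2.3]
eef_rot: [0.996, 0.094, -0.002, -0.0]
wrist_force: [0.9, 0.2, -0.1]
gripper_width: 57.7
```

```bash
python3 - <<'E'
from h import *
go([609.8,-227,1],0.187)
f=grab('wrist','w2')
cv2.imwrite('pics/w2b.png',f['image'])
E
```

```text
t 3.78 pos [ 610.1 -226.9    2.3] yaw 0.188 shift cm [-0.03  0.01  0.13] turn 0.001 F [ 0.9  0.2 -0.1] w 57.7
```

View pics/w2b.png

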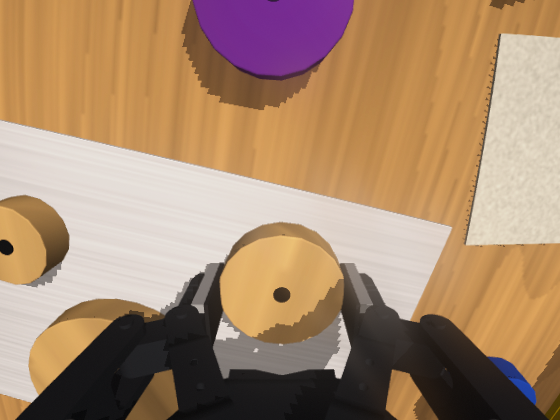

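The disc is held between the pads with its dot at (282,295).

```bash
python3 - <<'E'
from h import *
f=load('w2'); s=robot.get_obs(); M,y=yaw(s['eef_rot'])
p=atz(f,282,295,21); print(p, M.T@(p-s['tool_pos']), depth(f,282,303))
go([544,100,75],0.187)
E
```

```text
[ 611.2325883  -227.52087067   21.        ] [  0.97661619   0.8917925  -18.87670799] [ 611.81980982 -230.53621512   23.04650721]
t 3.83 pos [ 610.  -226.8    2.1] yaw 0.188 shift cm [ -0.41 -33.35  -7.25] turn 0.001 F [-0.1 -0.3 -1. ] w 57.8
```

arm_command([
  [0,0,-2,0],
  [0,0,-5,0],
  [0,0,-8,0],
  [0,0,-9,0],
])

```text
time: 4.17
tool_pos: [611.7, -227.4, 96.2]
eef_rot: [0.996, 0.094, -0.001, 0.001]
wrist_force: [0.7, -0.6, 0.4]
gripper_width: 57.7
```

```bash
python3 - <<'E'
from h import *
go([544,100,90],0.187)
E
```

```text
t 4.17 pos [ 611.7 -227.4   96.2] yaw 0.188 shift cm [ -0.54 -33.43   0.57] turn 0.001 F [ 0.7 -0.6  0.4] w 57.7
```

arm_command([
  [-0.1,-4,0,0],
  [-0.2,-8,0,0],
  [-0.3,-12,0,0],
  [-0.3,-16,0,0],
  [-0.4,-20,0,0],
])

```text
time: 4.58
tool_pos: [569.9, -30.1, 96.0]
eef_rot: [0.996, 0.094, -0.0, 0.001]
wrist_force: [1.9, 1.0, -1.0]
gripper_width: 57.7
```

```bash
python3 - <<'E'
from h import *
go([544,100,90],0.187)
f=grab('wrist','w3'); print(np.round(f['extrinsics'],2).tolist())
cv2.imwrite('pics/w3b.png',cv2.resize(f['image'],(784,588),interpolation=cv2.INTER_CUBIC))
E
```

```text
t 4.58 pos [569.9 -30.1  96. ] yaw 0.188 shift cm [ -0.12 -13.26   0.58] turn 0.001 F [ 1.9  1.  -1. ] w 57.7
[[0.98, -0.18, -0.06, 554.94], [0.19, 0.93, 0.32, 52.75], [-0.0, -0.33, 0.95, 239.7], [0.0, 0.0, 0.0, 1.0]]
```

View pics/w3b.png

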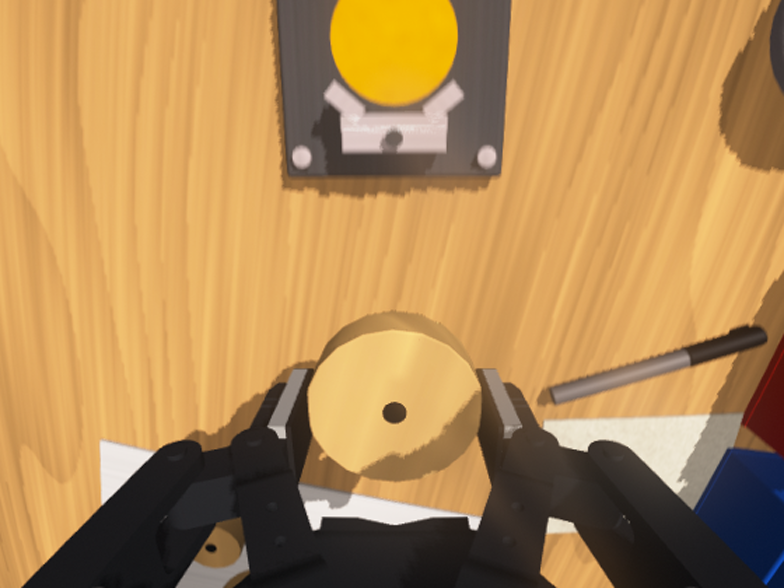

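The wrist view shows the jig square to the tool. The yellow circle's centre is near (394,41) in the enlarged picture and the held disc's dot is at (394.5,412).

```bash
python3 - <<'E'
from h import *
f=load('w3'); s=robot.get_obs(); M,y=yaw(s['eef_rot'])
n=atz(f,394/1.4,41/1.4,12); d=atz(f,394.5/1.4,412/1.4,115)
print('nest',n,'disc',d,'tool',s['tool_pos'], M.T@(d-s['tool_pos']))
print('need (tool axes,cm)',M.T@(n-d)/10)
i=f['image'].astype(int); m=((i[...,2]>200)&(i[...,1]>140)&(i[...,0]<60)).astype(np.uint8)
P=np.array([atz(f,u,v,12)[:2] for v,u in np.argwhere(m) if v<80 and 200<u<340]); 
# fit circle to boundary points
h=cv2.convexHull(P.astype(np.float32))[:,0]; h=np.array(h)
print(len(P),cv2.minEnclosingCircle(P.astype(np.float32)))
ys=[]
a=load('t0'); i=a['image'].astype(int); m=((i[...,2]>150)&(i[...,1]>100)&(i[...,0]<70))
P=np.array([atz(a,u,v,12)[:2] for v,u in np.argwhere(m) if 205<v<250 and 180<u<220]); print(len(P),cv2.minEnclosingCircle(P.astype(np.float32)))
for tag in('t0','s0','w3'):
    f=load(tag)
E
```

```text
nest [545.2907197  101.25067028  12.        ] disc [570.73201496 -30.09590643 115.        ] tool [568.6020955  -20.60338081  95.65156993] [  0.21394959   9.640747   -19.39114665]
need (tool axes,cm) [  0.07267531 -13.33349467  10.35830417]
5716 ((544.6700439453125, 102.84576416015625), 30.144367218017578)
476 ((543.7457275390625, 100.38306427001953), 28.407222747802734)
```

```bash
python3 - <<'E'
from h import *
go([544.1,102,55],0.187)
E
```

```text
t 4.63 pos [568.6 -20.6  95.7] yaw 0.196 shift cm [ -0.02 -12.48   4.12] turn 0.009 F [ 1.4 15.   0.2] w 57.3
```

arm_command([
  [0,-3.5,0,0],
  [0,-7,0,0],
  [0,-10,1,0.01],
  [0,-12.5,2.5,0.01],
  [0,-12.5,4,0.01],
])

```text
time: 5.05
tool_pos: [543.2, 108.2, 55.8]
eef_rot: [0.995, 0.096, -0.001, -0.004]
wrist_force: [0.3, 2.3, -0.5]
gripper_width: 57.8
```

arm_command([
  [0,0,0,0],
  [0,0,0,0],
])

```text
time: 5.22
tool_pos: [542.9, 108.7, 55.5]
eef_rot: [0.995, 0.096, -0.001, -0.004]
wrist_force: [-0.5, -0.1, -0.7]
gripper_width: 57.8
```

```bash
python3 - <<'E'
from h import *
go([544.1,102,11.5],0.187)
f=grab('wrist','w4'); a=grab('top','t4');b=grab('side','s4')
go([544.1,102,11.5],0.187)
A=cv2.resize(a['image'][190:270,112:252],(525,300),interpolation=cv2.INTER_CUBIC)
B=cv2.resize(b['image'][240:390,190:340],(275,275),interpolation=cv2.INTER_CUBIC)
c=np.zeros((600,800,3),np.uint8); c[:300,:525]=A; c[:275,525:]=B; c[300:,:400]=cv2.resize(f['image'],(400,300))
cv2.imwrite('pics/c4.png',c)
E
```

```text
t 5.22 pos [542.9 108.7  55.5] yaw 0.193 shift cm [-0.    0.72  4.4 ] turn 0.006 F [-0.5 -0.1 -0.7] w 57.8
t 5.37 pos [543.8 107.3  56.6] yaw 0.19 shift cm [-0.07  0.56  4.51] turn 0.003 F [ 1.4  0.2 -1.8] w 58.0
```

View pics/c4.png

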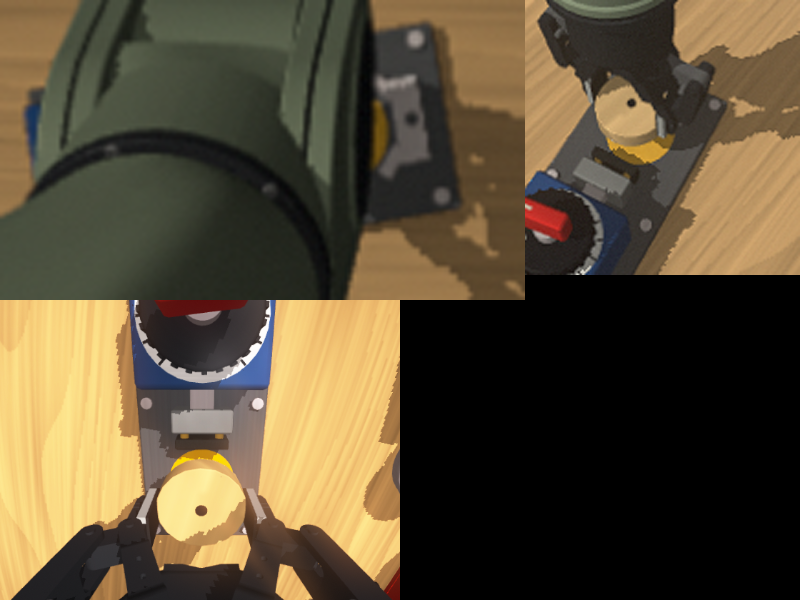

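The wrist view shows the held disc over the nest, with the yellow arc visible in front of the jaw pad and x well lined up. The side view agrees.

```bash
python3 - <<'E'
from h import *
from scipy.optimize import least_squares
f=load('w4'); E=np.array(f['extrinsics'])
i=f['image'].astype(int); m=((i[...,2]>150)&(i[...,1]>110)&(i[...,0]<70)); 
ey=np.array([np.cos(0.187+np.pi/2),np.sin(0.187+np.pi/2)]); ex=np.array([np.cos(.187),np.sin(.187)])
pts=[]
for u in range(245,325,2):
    v=np.where(m[180:300,u])[0]
    if len(v): pts.append(atz(f,u,v[0]+180,12)[:2])
pts=np.array(pts)
r=least_squares(lambda c:np.hypot(*(pts-c).T)-30,[544,102],loss='soft_l1'); print('nest w4',r.x,r.cost,len(pts))
d=atz(f,201*1.4,(510-300)*1.4,75); print('disc dot w4',d, 'tool 543.3 108.2ish')
D=d[:2]-r.x; print('disc - nest along jig x,y',D@ex,D@ey)
b=load('s4'); d2=atz(b,190+(631-525)*150/275,240+103*150/275,75); print('side dot',d2)
# pad face (facing disc) at z 34 top edge: px crop y~449
print('pad', atz(f,201*1.4,(449-300)*1.4,34)[:2]-r.x, (atz(f,201*1.4,(449-300)*1.4,34)[:2]-r.x)@ey)
E
```

```text
nest w4 [545.3088265  101.01654189] 136.37132349042633 40
disc dot w4 [543.51712659 108.91304666  75.        ] tool 543.3 108.2ish
disc - nest along jig x,y -0.2924088391373114 8.091938783554383
side dot [543.76984092 107.77270736  75.        ]
pad [-7.50946435 36.44053463] 37.20134444607093
```

arm_command([
  [0,0.64,0.5,0],
  [0,0.64,1.5,0],
  [0,0.64,2.5,0],
  [0,0.64,3.5,0],
  [0,0.64,3.5,0],
])

```text
time: 5.78
tool_pos: [544.0, 101.1, 19.2]
eef_rot: [0.995, 0.095, -0.002, -0.003]
wrist_force: [0.0, 0.3, -0.7]
gripper_width: 57.9
```

```bash
python3 - <<'E'
from h import *
go([544.6,101.8,11.5],0.187)
go([544.6,101.8,11.5],0.187)
f=grab('wrist','w5'); d=atz
go([544.6,101.8,11.5],0.187)
E
```

```text
t 5.78 pos [544.  101.1  19.2] yaw 0.19 shift cm [ 0.08 -0.05  0.77] turn 0.003 F [ 0.   0.3 -0.7] w 57.9
t 5.78 pos [544.  101.1  19.2] yaw 0.19 shift cm [ 0.08 -0.05  0.77] turn 0.003 F [ 0.   0.3 -0.7] w 57.9
t 5.83 pos [544.3 101.2  20.2] yaw 0.19 shift cm [ 0.05 -0.05  0.87] turn 0.003 F [-0.3  0.5 -0.6] w 57.8
```

arm_command([
  [0,0,0.3,0],
  [0,0,0.6,0],
  [0,0,0.8,0],
  [0,0,0.8,0],
])

```text
time: 6.17
tool_pos: [544.1, 101.3, 12.0]
eef_rot: [0.995, 0.095, -0.002, -0.003]
wrist_force: [0.2, -0.4, -0.7]
gripper_width: 58.1
```

```bash
python3 - <<'E'
from h import *
go([544.6,101.8,11.5],0.187)
f=grab('wrist','w6'); b=grab('side','s6')
go([544.6,101.8,11.5],0.187)
c=np.hstack([cv2.resize(f['image'][100:400,100:460],(480,400)),cv2.resize(b['image'][240:360,200:296],(320,400),interpolation=cv2.INTER_CUBIC)])
cv2.imwrite('pics/c6.png',c)
E
```

```text
t 6.17 pos [544.1 101.3  12. ] yaw 0.19 shift cm [ 0.06 -0.04  0.05] turn 0.003 F [ 0.2 -0.4 -0.7] w 58.1
t 6.27 pos [544.3 101.2  12.3] yaw 0.19 shift cm [ 0.04 -0.05  0.08] turn 0.003 F [ 0.2  0.2 -0.2] w 57.9
```

View pics/c6.png

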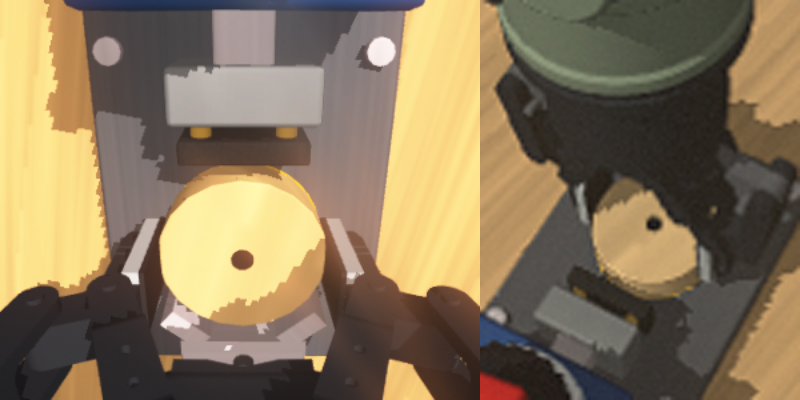

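The disc, dot at (242,260) in the left panel, sits clear between the pad and the V-block, just above the base. I lower it the last millimetre and release.

arm_command([
  [0,0,0.1,0],
  [0,0,0.13,0],
  [0,0,0.13,0],
])

```text
time: 6.52
tool_pos: [544.4, 101.3, 11.1]
eef_rot: [0.995, 0.095, -0.001, -0.003]
wrist_force: [-0.2, 0.3, 0.3]
gripper_width: 57.9
```

arm_command([
  [0,0,0,0],
  [0,0,0,0],
  [0,0,0,0],
  [0,0,0,0],
  [0,0,0,0],
], grip=7.5)

```text
time: 6.93
tool_pos: [544.4, 101.3, 11.1]
eef_rot: [0.995, 0.095, -0.001, -0.003]
wrist_force: [-0.2, -0.7, -0.3]
gripper_width: 74.9
```

arm_command([
  [0,0,-1,0],
  [0,0,-3,0],
  [0,0,-6,0],
  [0,0,-10,0],
  [0,0,-13,0],
])

```text
time: 7.35
tool_pos: [544.8, 100.2, 144.3]
eef_rot: [0.995, 0.095, -0.001, -0.003]
wrist_force: [-0.5, 0.5, 0.8]
gripper_width: 75.4
```

```bash
python3 - <<'E'
from h import *
go([520.7,224,150],1.758)
f=grab('wrist','w7')
cv2.imwrite('pics/w7b.png',f['image'])
go([520.7,224,150],1.758)
E
```

```text
t 7.35 pos [544.8 100.2 144.3] yaw 0.19 shift cm [ -0.03 -12.61  -0.48] turn -1.568 F [-0.5  0.5  0.8] w 75.4
t 7.4 pos [546.7 100.4 149. ] yaw 0.19 shift cm [-2.200e-01 -1.263e+01 -1.000e-02] turn -1.568 F [2.9 0.1 9.1] w 75.1
```

View pics/w7b.png

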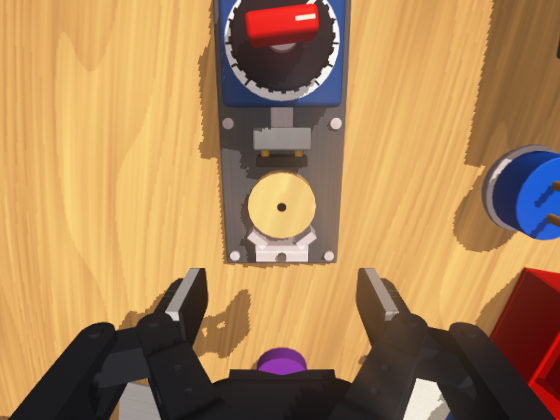

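The released disc lies over the yellow circle with its dot at (282,207), clear of the pad and the V-block. The bar runs from (248,27) to (317,17), white stroke at the right (+x) end.

```bash
python3 - <<'E'
from h import *
def red(tag,box):
    f=load(tag); i=f['image'].astype(int); x0,x1,y0,y1=box
    m=np.zeros(i.shape[:2],bool); m[y0:y1,x0:x1]=True
    m&=(f['range_z']>0)&(((i[...,2]>90)&(i[...,1]<80))|(i.min(2)>140))
    P=np.array([depth(f,u,v) for v,u in np.argwhere(m)]); h=P[:,2]; P=P[(h>106)&(h<118)]
    r=cv2.minAreaRect(P[:,:2].astype(np.float32)); c=np.cov(P[:,:2].T); w,v=np.linalg.eigh(c); a=np.arctan2(v[1,1],v[0,1])
    print(tag,len(P),P.mean(0),r,'bar angle',a)
red('w7',(225,345,0,60)); red('t0',(120,155,215,255)); red('s0',(170,230,335,380))
f=load('w7')
L=atz(f,248,27,112);R=atz(f,317,15,112);print(np.arctan2(*(R-L)[1::-1]))
i=f['image'].astype(int)
# disc dot
print('dot',atz(f,282,207,30))
E
```

```text
Traceback (most recent call last):
ValueError: setting an array element with a sequence. The requested array has an inhomogeneous shape after 1 dimensions. The detected shape was (3183,) + inhomogeneous part.
```

```bash
python3 - <<'E'
from h import *
def red(tag,box):
    f=load(tag); i=f['image'].astype(int); x0,x1,y0,y1=box
    m=np.zeros(i.shape[:2],bool); m[y0:y1,x0:x1]=True
    m&=((i[...,2]>90)&(i[...,1]<80))|(i.min(2)>140)
    P=[depth(f,u,v) for v,u in np.argwhere(m)]; P=np.array([p for p in P if p is not None]); h=P[:,2]; P=P[(h>107)&(h<118)]
    r=cv2.minAreaRect(P[:,:2].astype(np.float32)); c=np.cov(P[:,:2].T); w,v=np.linalg.eigh(c); a=np.arctan2(v[1,1],v[0,1])
    print(tag,len(P),P.mean(0),r,'bar angle',a)
red('w7',(225,345,3,60)); red('t0',(120,155,215,255)); red('s0',(170,230,335,380))
f=load('w7')
print('dot',atz(f,282,207,30),depth(f,282,215))
c=cv2.resize(f['image'][0:110,215:350],None,fx=5,fy=5,interpolation=cv2.INTER_CUBIC); cv2.imwrite('pics/c7.png',c)
go([520.7,224,150],1.758)
E
```

```text
w7 2141 [521.46704373 224.02793284 112.59131442] ((521.40283203125, 224.70765686035156), (38.05081558227539, 14.77895736694336), 18.43099594116211) bar angle -2.8364530737901306
t0 100 [520.35294739 223.67701196 110.686991  ] ((520.8926391601562, 224.1485595703125), (36.116661071777344, 12.583220481872559), 16.714208602905273) bar angle -2.840874704164624
s0 278 [519.84528803 224.9674693  110.82722259] ((521.4971923828125, 224.7288360595703), (36.24605941772461, 13.52334976196289), 16.092538833618164) bar angle -2.8388429587511217
dot [545.67307205 101.05166075  30.        ] [547.0025299   94.19879436  31.37754036]
t 7.4 pos [546.7 100.4 149. ] yaw 0.19 shift cm [-2.200e-01 -1.263e+01 -1.000e-02] turn -1.568 F [2.9 0.1 9.1] w 75.1
```

arm_command([
  [0,-2.5,0,-0.12],
  [-0.1,-5,0,-0.24],
  [-0.1,-7.5,0,-0.36],
  [-0.2,-10,0,-0.48],
  [-0.2,-12.5,0,-0.6],
], grip=4.0)

```text
time: 7.82
tool_pos: [520.6, 223.8, 150.7]
eef_rot: [0.922, 0.387, 0.004, -0.003]
wrist_force: [0.2, 0.0, -0.1]
gripper_width: 40.1
```

arm_command([
  [0,0,0,-0.12],
  [0,0,0,-0.24],
  [0,0,0,-0.36],
  [0,0,0,-0.48],
  [0,0,0,-0.6],
])

```text
time: 8.23
tool_pos: [520.6, 223.7, 151.4]
eef_rot: [0.764, 0.645, 0.005, -0.001]
wrist_force: [0.1, -0.8, -0.5]
gripper_width: 39.7
```

```bash
python3 - <<'E'
from h import *
go([520.9,224.3,125],1.875); st()
E
```

```text
t 8.23 pos [520.6 223.7 151.4] yaw 1.402 shift cm [0.05 0.   2.64] turn -0.473 F [ 0.1 -0.8 -0.5] w 39.7
time 8.233
tool_pos [520.645, 223.659, 151.382]
eef_rot [0.764, 0.645, 0.005, -0.001]
wrist_force [0.073, -0.792, -0.483]
torque [-0.066, 0.032, 0.032]
gripper_width 39.718
qpos [-0.408, 0.794, -0.1, 1.623, 0.101, 0.721, 0.847]
```

arm_command([
  [0,0,0,-0.12],
  [0,0,0,-0.24],
  [0,0,0.5,-0.36],
  [0.05,0,1.2,-0.47],
  [0.05,0,2,-0.47],
])

```text
time: 8.65
tool_pos: [521.1, 224.0, 131.8]
eef_rot: [0.591, 0.807, 0.005, 0.0]
wrist_force: [0.0, -0.5, -0.2]
gripper_width: 40.1
```

```bash
python3 - <<'E'
from h import *
go([520.9,224.3,90],1.875)
f=grab('wrist','w8'); b=grab('side','s8')
c=np.hstack([cv2.resize(f['image'],(400,300)),cv2.resize(b['image'][280:415,140:320],(400,300),interpolation=cv2.INTER_CUBIC)])
cv2.imwrite('pics/c8.png',c)
go([520.9,224.3,90],1.875)
E
```

```text
t 8.65 pos [521.1 224.  131.8] yaw 1.877 shift cm [ 0.01 -0.05  4.18] turn 0.002 F [ 0.  -0.5 -0.2] w 40.1
t 8.75 pos [520.5 223.8 130.7] yaw 1.867 shift cm [0.01 0.03 4.07] turn -0.008 F [-0.4  0.  -0.7] w 40.2
```

View pics/c8.png

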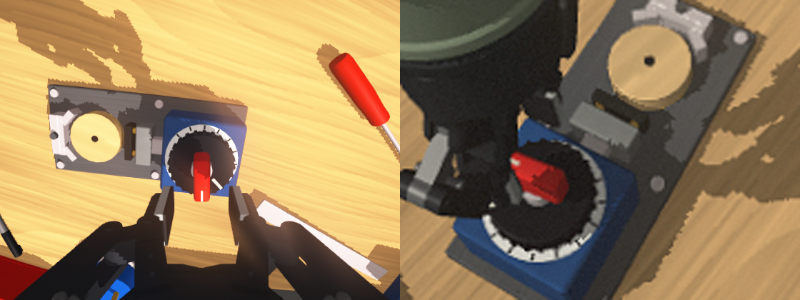

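The fingers straddle the red bar evenly, with the bar at (202,178) in the wrist panel. The ring mark is at (218,184).

arm_command([
  [0,0,1.3,0],
  [0,0,2.6,0],
  [0,0,3.6,0],
  [0,0,4.05,0],
  [0,0,4.05,0],
])

```text
time: 9.17
tool_pos: [520.3, 224.0, 89.6]
eef_rot: [0.595, 0.803, 0.003, -0.0]
wrist_force: [-0.2, -0.6, -0.4]
gripper_width: 40.0
```

arm_command([
  [0,0,0,0],
  [0,0,0,0],
])

```text
time: 9.33
tool_pos: [520.5, 224.1, 90.1]
eef_rot: [0.596, 0.803, 0.004, -0.0]
wrist_force: [-0.7, 0.6, 0.3]
gripper_width: 40.0
```

```bash
python3 - <<'E'
from h import *
st(); go([520.9,224.3,90],1.875)
E
```

```text
time 9.333
tool_pos [520.543, 224.126, 90.147]
eef_rot [0.596, 0.803, 0.004, -0.0]
wrist_force [-0.731, 0.599, 0.317]
torque [0.057, 0.051, -0.014]
gripper_width 39.995
qpos [-0.357, 0.892, -0.204, 1.666, 0.274, 0.605, 1.153]
t 9.33 pos [520.5 224.1  90.1] yaw 1.865 shift cm [0.01 0.04 0.01] turn -0.01 F [-0.7  0.6  0.3] w 40.0
```

arm_command([
  [0,0,0,0],
  [0,0,0,0],
  [0,0,0,0],
  [0,0,0,0],
  [0,0,0,0],
], grip=0.8)

```text
time: 9.75
tool_pos: [520.7, 224.3, 90.8]
eef_rot: [0.596, 0.803, 0.004, -0.0]
wrist_force: [-2.4, 0.8, 7.5]
gripper_width: 12.8
```

```bash
cat >> h.py <<'E'
def tq(n=8):
    R=[]
    for k in range(n):
        s=robot.get_obs(); R.append([*s['wrist_force'],*s['torque'],*s['tool_pos'],yaw(s['eef_rot'])[1]]); eyes.grab_frame('wrist')
    R=np.array(R); m=R.mean(0); print('t',round(float(s['time']),2),'F',m[:3].round(1),'M',m[3:6].round(3),'Mz each',R[:,5].round(3),'pos',m[6:9].round(1),'yaw',R[:,9].round(3),'knob',round(0.187-(m[9]-np.pi/2),3),'w',np.round(s['gripper_width'],1))
E
python3 -c "
from h import *
tq(6)"
```

```text
t 10.0 F [-2.1  0.4  7.9] M [-0.042  0.353  0.108] Mz each [0.088 0.066 0.143 0.104 0.092 0.154] pos [520.7 224.4  90.8] yaw [1.865 1.865 1.865 1.865 1.865 1.865] knob -0.108 w 12.9
```

arm_command([
  [0,0,0,0.04],
  [0,0,0,0.08],
  [0,0,0,0.12],
  [0,0,0,0.16],
  [0,0,0,0.2],
])

```text
time: 10.47
tool_pos: [520.7, 224.4, 90.9]
eef_rot: [0.674, 0.739, 0.004, -0.001]
wrist_force: [-0.1, 1.2, -3.0]
gripper_width: 12.6
```

```bash
python3 -c "
from h import *
tq(6)"
```

```text
t 10.72 F [-0.1  0.4 -2. ] M [-0.029  0.006 -0.036] Mz each [ 0.238  0.166 -0.112 -0.162 -0.198 -0.149] pos [520.7 224.4  90.9] yaw [1.664 1.661 1.665 1.666 1.667 1.666] knob 0.093 w 12.9
```

```bash
cat > rd.py <<'E'
from h import *
import sys
s0=robot.get_obs(); f=grab('wrist',sys.argv[1]); s1=robot.get_obs()
o,d=None,None
def dot(f,z=30):
    o=np.array([545,100,30.]); E=np.array(f['extrinsics']); pc=E[:3,:3].T@(o-E[:3,3]); K=np.array([[f['fx'],0,f['cx']],[0,f['fy'],f['cy']],[0,0,1.]])
    uv=cv2.projectPoints(np.array([[pc[0],-pc[1],-pc[2]]]),np.zeros(3),np.zeros(3),K,np.array(f['D'],float))[0].ravel()
    u,v=uv.round().astype(int); g=cv2.cvtColor(f['image'],cv2.COLOR_BGR2GRAY).astype(float)[v-16:v+17,u-16:u+17]
    # darkest blob, near the centre
    yy,xx=np.mgrid[-16:17,-16:17]; w=np.clip(110-g,0,None)*(np.hypot(xx,yy)<14)
    i=np.unravel_index(np.argmax(cv2.GaussianBlur(w,(3,3),1)),w.shape); w*=np.hypot(xx-xx[i],yy-yy[i])<4.5
    if w.sum()==0: return None
    return atz(f,u+(w*xx).sum()/w.sum(),v+(w*yy).sum()/w.sum(),30)
p=dot(f); ey=np.array([-np.sin(.187),np.cos(.187)])
print('t',round(float(s1['time']),2),'Mz',round(s0['torque'][2],3),round(s1['torque'][2],3),'knob',round(0.187-yaw(s0['eef_rot'])[1]+np.pi/2,3),'dot',None if p is None else (p.round(1),round(float((p[:2]-[545,100])@ey),2)),'F',np.round(s0['wrist_force'],1),'pos',np.round(s0['tool_pos'],1))
E
python3 rd.py k0
```

```text
t 10.82 Mz -0.146 -0.056 knob 0.091 dot (array([545.5, 100. ,  30. ]), -0.15) F [-0.8  1.  -0.8] pos [520.7 224.4  90.9]
```

arm_command([
  [0,0,0,0.03],
  [0,0,0,0.06],
])

```text
time: 10.98
tool_pos: [520.7, 224.4, 90.9]
eef_rot: [0.695, 0.719, 0.004, -0.001]
wrist_force: [-0.8, -0.1, -1.0]
gripper_width: 12.5
```

```bash
python3 rd.py k1
```

```text
t 11.03 Mz 0.273 0.224 knob 0.154 dot (array([545. , 100.2,  30. ]), 0.25) F [-0.8 -0.1 -1. ] pos [520.7 224.4  90.9]
```

arm_command([
  [0,0,0,0.03],
  [0,0,0,0.06],
])

```text
time: 11.2
tool_pos: [520.7, 224.4, 90.9]
eef_rot: [0.719, 0.695, 0.004, -0.001]
wrist_force: [-0.2, 0.8, -1.7]
gripper_width: 12.7
```

```bash
python3 rd.py k2
```

```text
t 11.25 Mz 0.259 0.119 knob 0.22 dot (array([545.3,  99.9,  30. ]), -0.2) F [-0.2  0.8 -1.7] pos [520.7 224.4  90.9]
```

arm_command([
  [0,0,0,0.03],
  [0,0,0,0.06],
])

```text
time: 11.42
tool_pos: [520.7, 224.5, 90.9]
eef_rot: [0.741, 0.671, 0.004, -0.001]
wrist_force: [0.1, 0.8, -0.7]
gripper_width: 12.9
```

```bash
python3 rd.py k3
```

```text
t 11.47 Mz 0.234 0.143 knob 0.285 dot (array([545.9, 100.7,  30. ]), 0.5) F [ 0.1  0.8 -0.7] pos [520.7 224.5  90.9]
```

arm_command([
  [0,0,0,0.03],
  [0,0,0,0.06],
])

```text
time: 11.63
tool_pos: [520.7, 224.5, 90.9]
eef_rot: [0.763, 0.647, 0.004, -0.001]
wrist_force: [0.5, 0.6, -2.3]
gripper_width: 12.6
```

```bash
python3 rd.py k4
```

```text
t 11.68 Mz 0.279 0.12 knob 0.351 dot (array([545.8,  98.9,  30. ]), -1.2) F [ 0.5  0.6 -2.3] pos [520.7 224.5  90.9]
```

arm_command([
  [0,0,0,0.03],
  [0,0,0,0.06],
])

```text
time: 11.85
tool_pos: [520.7, 224.5, 90.9]
eef_rot: [0.783, 0.622, 0.004, -0.001]
wrist_force: [-0.9, 0.6, -2.6]
gripper_width: 12.5
```

```bash
python3 rd.py k5
```

```text
t 11.9 Mz 0.228 0.199 knob 0.416 dot (array([546.5,  98.3,  30. ]), -1.91) F [-0.9  0.6 -2.6] pos [520.7 224.5  90.9]
```

arm_command([
  [0,0,0,0.03],
  [0,0,0,0.06],
])

```text
time: 12.07
tool_pos: [520.7, 224.5, 90.9]
eef_rot: [0.803, 0.596, 0.004, -0.001]
wrist_force: [-1.1, 0.8, -1.3]
gripper_width: 12.7
```

```bash
python3 rd.py k6
```

```text
t 12.12 Mz 0.293 0.215 knob 0.482 dot (array([545.7,  97.5,  30. ]), -2.54) F [-1.1  0.8 -1.3] pos [520.7 224.5  90.9]
```

Contact came at about 0.3 rad and the disc is now moving with the jaw. I continue.

arm_command([
  [0,0,0,0.03],
  [0,0,0,0.06],
])

```text
time: 12.28
tool_pos: [520.7, 224.5, 90.9]
eef_rot: [0.822, 0.569, 0.004, -0.001]
wrist_force: [-0.0, 0.8, -1.2]
gripper_width: 12.6
```

```bash
python3 rd.py k7
```

```text
t 12.33 Mz 0.193 0.159 knob 0.547 dot (array([546.4,  95.7,  30. ]), -4.45) F [-0.   0.8 -1.2] pos [520.7 224.5  90.9]
```

arm_command([
  [0,0,0,0.03],
  [0,0,0,0.06],
])

```text
time: 12.5
tool_pos: [520.7, 224.5, 90.9]
eef_rot: [0.84, 0.542, 0.004, -0.002]
wrist_force: [-0.3, -0.2, -2.6]
gripper_width: 12.9
```

```bash
python3 rd.py k8
```

```text
t 12.55 Mz 0.316 0.133 knob 0.612 dot (array([547.2,  96.3,  30. ]), -4.08) F [-0.3 -0.2 -2.6] pos [520.7 224.5  90.9]
```

arm_command([
  [0,0,0,0.03],
  [0,0,0,0.06],
])

```text
time: 12.72
tool_pos: [520.7, 224.5, 90.9]
eef_rot: [0.858, 0.514, 0.004, -0.002]
wrist_force: [-0.2, 1.1, -2.8]
gripper_width: 12.0
```

```bash
python3 rd.py k9
```

```text
t 12.77 Mz 0.314 0.179 knob 0.678 dot (array([552.8,  91.5,  30. ]), -9.82) F [-0.2  1.1 -2.8] pos [520.7 224.5  90.9]
```

arm_command([
  [0,0,0,0.025],
  [0,0,0,0.05],
])

```text
time: 12.93
tool_pos: [520.7, 224.5, 90.9]
eef_rot: [0.871, 0.49, 0.004, -0.002]
wrist_force: [0.0, 0.8, -1.5]
gripper_width: 12.4
```

```bash
python3 rd.py k10
```

```text
t 12.98 Mz 0.403 0.27 knob 0.732 dot (array([553.9,  92.3,  30. ]), -9.18) F [ 0.   0.8 -1.5] pos [520.7 224.5  90.9]
```

```bash
python3 - <<'E'
from h import *
ex=np.array([np.cos(.187),np.sin(.187)]);ey=np.array([-ex[1],ex[0]])
def proj(f,P):
    E=np.array(f['extrinsics']); pc=(np.asarray(P)-E[:3,3])@E[:3,:3]; K=np.array([[f['fx'],0,f['cx']],[0,f['fy'],f['cy']],[0,0,1.]])
    return cv2.projectPoints(pc*[1,-1,-1],np.zeros(3),np.zeros(3),K,np.array(f['D'],float))[0][:,0]
# rectify to jig metric plane z=30, 0.25 mm/px, x -20..20, y -20..20 about (545,100)
g=np.arange(-40,60.1,.25); X,Y=np.meshgrid(np.arange(-20,20.1,.25),g)
W=np.stack([545+X*ex[0]+Y*ey[0],100+X*ex[1]+Y*ey[1],0*X+30],-1).reshape(-1,3)
out=[];ref=None
for k in range(11):
    f=load(f'k{k}'); m=proj(f,W).astype(np.float32).reshape(*X.shape,2)
    I=cv2.remap(f['image'],m[...,0],m[...,1],cv2.INTER_CUBIC); out.append(I)
    G=cv2.cvtColor(I,cv2.COLOR_BGR2GRAY)
    if ref is None: ref=G[140:180,60:100]   # y -5..5, x -5..5
    r=cv2.matchTemplate(G[80:220,40:120],ref,cv2.TM_CCOEFF_NORMED); _,v,_,l=cv2.minMaxLoc(r)
    print(k,round(v,2),'dx',(l[0]-20)*.25,'dy',(l[1]-60)*.25)
c=np.hstack([out[i] for i in (3,7,8,9,10)])[::-1]; cv2.imwrite('pics/rect.png',c[:, :800]); print(c.shape)
E
python3 rd.py k11
```

```text
0 1.0 dx 0.0 dy 0.0
1 0.99 dx 0.0 dy 0.0
2 0.99 dx 0.0 dy -0.25
3 0.99 dx -0.25 dy -0.25
4 0.99 dx 0.0 dy -1.5
5 0.99 dx 0.0 dy -2.5
6 0.99 dx 0.0 dy -3.5
7 0.99 dx 0.0 dy -4.75
8 0.99 dx -0.25 dy -5.25
9 0.87 dx -0.5 dy -5.5
10 0.59 dx -1.75 dy -11.25
(401, 805, 3)
t 13.03 Mz 0.27 0.116 knob 0.734 dot (array([552.8,  91. ,  30. ]), -10.3) F [-0.4  0.1 -1.2] pos [520.7 224.6  90.9]
```

View pics/rect.png

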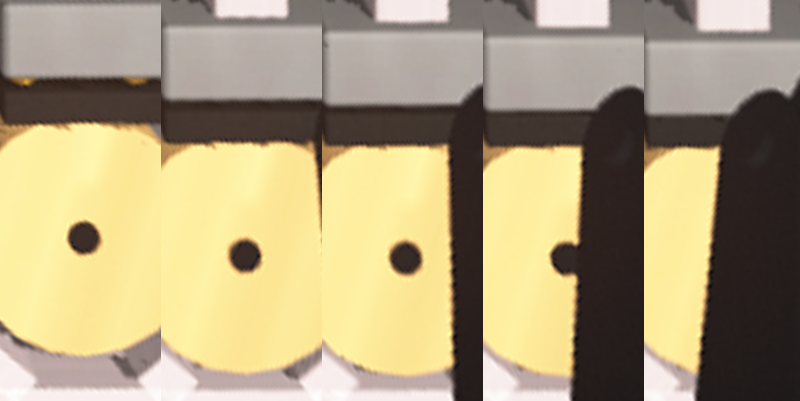

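Rectified to the jig plane, the disc follows the jaw and stops between knob 0.547 and 0.612: the dot barely moves after that, while the jaw closes on the springs. So it seats at about 0.57, and the clamping force now is about 6–7 N. A little more turn is needed.

arm_command([
  [0,0,0,0.012],
  [0,0,0,0.025],
])

```text
time: 13.2
tool_pos: [520.7, 224.6, 90.9]
eef_rot: [0.877, 0.48, 0.004, -0.002]
wrist_force: [0.6, 0.9, -2.0]
gripper_width: 12.9
```

```bash
python3 rd.py k12
```

```text
t 13.25 Mz 0.35 0.282 knob 0.757 dot (array([551.7,  89.8,  30. ]), -11.27) F [ 0.6  0.9 -2. ] pos [520.7 224.6  90.9]
```

arm_command([
  [0,0,0,0.012],
  [0,0,0,0.025],
])

```text
time: 13.42
tool_pos: [520.7, 224.6, 90.9]
eef_rot: [0.884, 0.468, 0.004, -0.002]
wrist_force: [0.9, 0.3, -1.4]
gripper_width: 12.5
```

```bash
python3 rd.py k13; python3 rd.py k14
```

```text
t 13.47 Mz 0.346 0.357 knob 0.785 dot (array([554.5,  96.2,  30. ]), -5.52) F [ 0.9  0.3 -1.4] pos [520.7 224.6  90.9]
t 13.52 Mz 0.357 0.345 knob 0.786 dot (array([554.4,  93. ,  30. ]), -8.66) F [ 1.   0.  -2.2] pos [520.7 224.5  90.9]
```

arm_command([
  [0,0,0,0.01],
  [0,0,0,0.02],
])

```text
time: 13.68
tool_pos: [520.7, 224.5, 90.9]
eef_rot: [0.889, 0.458, 0.004, -0.002]
wrist_force: [0.6, -0.0, -2.6]
gripper_width: 12.8
```

```bash
python3 rd.py k15; python3 -c "
from h import *
tq(6)"
```

```text
t 13.73 Mz 0.452 0.356 knob 0.805 dot (array([552.1,  91. ,  30. ]), -10.15) F [ 0.6 -0.  -2.6] pos [520.7 224.5  90.9]
t 13.98 F [ 0.2  1.  -1.9] M [-0.076 -0.101  0.3  ] Mz each [0.356 0.316 0.291 0.255 0.249 0.33 ] pos [520.7 224.6  90.9] yaw [0.952 0.953 0.953 0.953 0.953 0.953] knob 0.805 w 12.8
```

arm_command([
  [0,0,0,0],
  [0,0,0,0],
  [0,0,0,0],
  [0,0,0,0],
  [0,0,0,0],
], grip=4.0)

```text
time: 14.45
tool_pos: [520.8, 224.5, 90.9]
eef_rot: [0.889, 0.459, 0.004, -0.002]
wrist_force: [0.1, -0.2, -0.4]
gripper_width: 40.2
```

arm_command([
  [0,0,-1,0],
  [0,0,-3,0],
  [0,0,-6,0],
  [0,0,-9,0],
  [0,0,-12,0],
])

```text
time: 14.87
tool_pos: [519.9, 223.6, 213.2]
eef_rot: [0.889, 0.459, 0.004, -0.002]
wrist_force: [0.5, 0.1, 0.1]
gripper_width: 40.1
```

arm_command([
  [0,3,0,0],
  [0,6,0,0],
  [0,9,0,0],
  [0,12,0,0],
  [0,12,0,0],
])

```text
time: 15.28
tool_pos: [620.9, 149.2, 213.5]
eef_rot: [0.89, 0.456, 0.004, -0.0]
wrist_force: [-1.0, -2.1, -0.4]
gripper_width: 40.0
```

```bash
python3 - <<'E'
from h import *
st(); robot.get_obs()
f=grab('wrist','w9'); b=grab('side','s9'); a=grab('top','t9')
c=np.hstack([cv2.resize(f['image'],(400,300)),cv2.resize(b['image'][265:415,150:350],(400,300),interpolation=cv2.INTER_CUBIC)])
c=np.vstack([c,np.hstack([cv2.resize(a['image'],(400,300)),cv2.resize(b['image'],(400,300))])])
cv2.imwrite('pics/c9.png',c)
E
```

```text
time 15.283
tool_pos [620.938, 149.183, 213.517]
eef_rot [0.89, 0.456, 0.004, -0.0]
wrist_force [-0.977, -2.08, -0.352]
torque [-0.085, 0.097, 0.001]
gripper_width 39.998
qpos [-0.304, 0.828, 0.044, 1.261, -0.04, 1.045, 0.694]
```

View pics/c9.png

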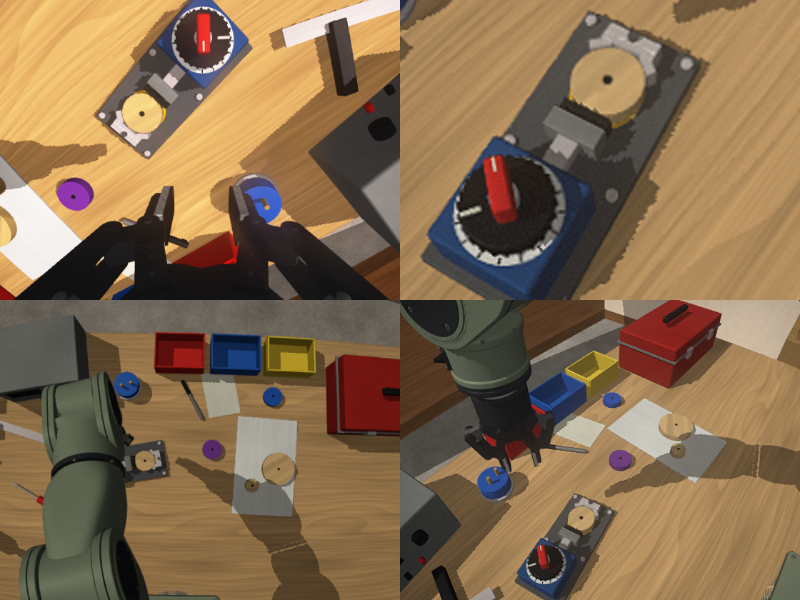

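The disc lies flat against the V-block with the pad on it. The ring mark is at about (185,371) in the side view, as at the start. The gauge, at about (178,119) in the top view, and the other discs have not moved.

```bash
python3 -c "
from rig import robot
print(robot.close_job())"
```

```text
the job is handed in; nothing more can be done
None
```

The middle-sized plywood disc is in the nest and clamped against the V-block, and I handed the job in at about 15.5 s. The clamping force should be near the 9 N target, but it is worked out from knob angle and torque, not measured directly.

- **Placing:** the disc was laid over the yellow circle, and after release it lay flat and clear of the pad and the V-block.
- **Clamping:** I turned only the red knob, clockwise from about -0.11 to 0.805 rad. The wrist pictures and the torque rise put seating at about 0.57 rad, so the force is roughly 9 N.
- **Torque readings:** they are noisy and do not fully agree. The turning torque was about 0.25 N m before seating. Near the end it read 0.35, 0.35 and 0.45 N m, which points to 6 to 12 N and still lies inside the 4 to 14 N limits. The paused readings fell to about 0.30 N m as the arm relaxed.
- **Last pictures:** the fingers are open and clear of everything, and the disc is flat between pad and V-block. The ring mark is at the same pixel as at the start (to about 1 px), and the gauge and other discs have not moved.

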